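Roll down the cap strip of a sample rack

ROBOT

A 6-joint arm with a two-finger parallel gripper is mounted at the origin on the work surface. World frame = base frame: x ahead of the robot, y to its left, z up, the work surface at z = 0. Lengths are in mm, angles in rad, forces in N, time in s.
With the tool pointing down it reaches from about 350 to 875 mm from the base axis. Payload 4.2 kg.
Tool frame: the origin (TCP) lies midway between the tips of the shut fingers; the grasp point (between the pads) lies 19 mm behind it; z points along the fingers, y is the direction in which the jaws open and shut (so a half turn about z gives the same grasp; the last joint's range is limited). The gripper opens to 85 mm and grips with 20 to 120 N. Pads are 22 mm wide; open, the fingers measure 114 mm over their backs; the gripper's body (76 mm by 85 mm) begins 54 mm behind the grasp point. The pads swing forward as they close: fully open they stand 13 mm farther back than shut.
Start: joints at [-0.945, 0.385, 0.008, 0, -1.194, -0.259], TCP at [224.158, -583.397, 231.312] pointing down, gripper open.
Joint ranges: [-3.14, 3.14], [-1.21, 2.06], [-1.07, 1.41], [-3.16, 2.05], [-2.99, -0.16], [-3.1, 3.1]. Speed limits (rad/s): [2.79, 2.79, 3.14, 3.14, 3.14, 3.14].

INTERFACE

Orientations are given as a unit quaternion [x, y, z, w].
In Python, from bench import arm, eyes, nets gives the robot as it stands.
- The arm moves only by the tool jog_arm, never from a script. Its argument "rows" is a list of rows, each a list of 3 entries, a list of its own where there are three numbers: the shift along the tool's x, y, z in cm, then the turn, a rotation vector about the tool's x, y, z in degrees, then the finger opening in cm, from 0 to 8.54. In form: [[[x, y, z], [ax, ay, az], jaw], ...]. A call has 1 to 10 rows; each row shifts and turns the commanded pose from where the row before left it, along the tool's axes as they then stand; what a row does not reach is not made up. A row lasts 1/8 s, in which the tool goes at most 62.5 mm and 10.7 degrees, less where a joint would pass 70% of its speed; a pose out of reach is approached as far as the arm can. A call with a gripper value outside its range is refused whole. The fingers move at their own pace and stop on an object; the grip force is fixed at half the most. Time passes only in rows, so rows that do not move let the fingers close. It gives the time, the measured TCP pose, the force and the opening at its end, in the units of the state.
- arm.read_state(): the state, without advancing time (a new reading comes with each control period).
- eyes.get_image(name): name is "scene" or "side" or "wrist"; returns the picture (480x640x3 uint8, red, green, blue); there is no depth.
- eyes.camera_model(name): a dict with "K" (3x3 intrinsics, pixels), "rvec" (rotation vector, rad) and "tvec" (3), from world to camera coordinates, as OpenCV has them. Camera axes: x right, y down, z forward; pixel columns grow to the right and rows downward; lengths in mm; the calibration is good to about 2 mm. A picture is of the moment at which its call begins: read the wrist's pose just before it. camera_model takes no time and is no camera call; for the wrist camera it gives the pose at the moment of the call.
- arm.job_done(): hands the job in, once; it reports no verdict.
Trained networks look in the newest picture that a camera, given by its name, has taken for a name from the list of things; names that differ only in an ending like _2 or _b are one class to them, and where a whole thing is asked for, a point or a joint stands for the part that bears it (a point fixed in the world has none). Each returns a list of dicts, best first, with "conf" (0 to 1); they miss things now and then, are a little off and sometimes report something else, mostly with a low value. They report only what shows in the picture. A call takes as long as a camera call. They do not tell look-alikes from the thing itself.
- nets.boxes_of(camera, name): "position" ([column, row] as shares, 0 to 1, of the picture: columns of its width, rows of its height, amid what is visible of it).
The state is a dict: "clock": time; "joints": joint angles; "joint_vel": joint speeds; "joint_efforts": joint torques, N m; "position": TCP position; "ee_rot": TCP orientation; "contact_force": force on the tool from outside, world axes, zero at the start; "wrist_torque": the same for the moment, N m; "gripper_width": finger opening in mm.
Only numpy, scipy, OpenCV 4.12 (cv2) and the standard library are available. Lean on these libraries where they do the work, as an engineer would, in place of code of your own. Each camera call takes 0.05 s, during which the arm holds its last target.

TASK

Take the hand roller from its stand and roll its wheel along the strip of eight caps on the sprung tube rack with firm pressure, but never more than 22 N, until every cap is fully home. Do not push on the caps or the rack with the gripper itself. Then hang the roller upright back in its stand, let go of it, and leave the other things on the bench where they are.

Things in the scene. Friction and masses are not known exactly. Their poses are not given: they have to be found in the camera images.
- rack: Capping rack, fixed to the bench: flat aluminium foot 220 (x) x 85 x 12 mm under a grey tube bed 178 x 56 mm, with a strip of eight square white caps in a straight row along the rack's x axis (y = 0). Origin: centre of the foot's underside; z up. More than 22 N from above damages the rack; fingers must not push on it.
- strip_mid (a point): Middle of the cap row, at the nominal height of seated cap tops, 59 mm over the bench; fixed to the rack's foot. The bed with the caps stands on springs above the foot: pushed, it gives straight down about 1 mm per 10 N (after a first 1.5 N), at most 4 mm, and comes up again.
- strip_a (a point): Middle of cap0 at the row's -x end, at nominal seated height (59 mm over the bench), fixed to the foot. The bed's height is set by hand to suit the tubes: its middle may be up to 10 mm higher or lower than nominal and it may slope along x up to 0.03 rad, which no pose tells: feel for the cap tops. A cap not yet seated stands up to 5 mm higher still.
- strip_b (a point): The same for cap7 at the row's +x end, 133 mm from strip_a.
- roller_grip (a point): Hand roller, 0.25 to 0.4 kg: middle of its upright wooden handle, 24 x 24 mm square, 60 mm tall. x: rolling direction, y: along the axle, z: up the handle. Below the handle (from 30 to 42 mm below this point) a black crosspiece 40 (x) x 68 (y) x 12 mm. Grip it on the two faces that look along x: firmest for rolling. At the start it hangs upright in the stand, its x along the stand's.
- wheel_axle (a point): Centre of the roller's rubber wheel, 44 mm across, 22 mm wide, in a steel fork; 68 mm below roller_grip, so the wheel's lowest point is 90 mm below roller_grip.
- wheel (a joint): How far the roller's wheel has turned since the start, rad, either sign, adding up over turns (22 mm of travel per rad).
- stand: Roller's steel stand, fixed: base 100 (x) x 90 x 8 mm and two upright cheeks along x, inner faces at y = +-21.5 mm, tops 58 mm up; the crosspiece's ends rest on them, the wheel hangs between. Posts 8 mm high at the cheek ends leave 4 mm play in x; 3.5 mm in y. Origin: centre of the underside, z up. Parked, roller_grip is 100 mm above this origin.
- cap0 (a joint): How far cap 0 (18 x 26 mm top, 6 mm thick, centre -66.5 mm along the rack's x axis) has been pushed down into its tube, m: 0 = standing 5 mm proud, 0.005 = fully home. Each cap moves alone, needs about 6 N to move and stays where it is pushed; the wheel often bears on two caps at once.
- cap1 (a joint): How far cap 1 (18 x 26 mm top, 6 mm thick, centre -47.5 mm along the rack's x axis) has been pushed down into its tube, m: 0 = standing 5 mm proud, 0.005 = fully home. Each cap moves alone, needs about 6 N to move and stays where it is pushed; the wheel often bears on two caps at once.
- cap2 (a joint): How far cap 2 (18 x 26 mm top, 6 mm thick, centre -28.5 mm along the rack's x axis) has been pushed down into its tube, m: 0 = standing 5 mm proud, 0.005 = fully home. Each cap moves alone, needs about 6 N to move and stays where it is pushed; the wheel often bears on two caps at once.
- cap3 (a joint): How far cap 3 (18 x 26 mm top, 6 mm thick, centre -9.5 mm along the rack's x axis) has been pushed down into its tube, m: 0 = standing 5 mm proud, 0.005 = fully home. Each cap moves alone, needs about 6 N to move and stays where it is pushed; the wheel often bears on two caps at once.
- cap4 (a joint): How far cap 4 (18 x 26 mm top, 6 mm thick, centre +9.5 mm along the rack's x axis) has been pushed down into its tube, m: 0 = standing 5 mm proud, 0.005 = fully home. Each cap moves alone, needs about 6 N to move and stays where it is pushed; the wheel often bears on two caps at once.
- cap5 (a joint): How far cap 5 (18 x 26 mm top, 6 mm thick, centre +28.5 mm along the rack's x axis) has been pushed down into its tube, m: 0 = standing 5 mm proud, 0.005 = fully home. Each cap moves alone, needs about 6 N to move and stays where it is pushed; the wheel often bears on two caps at once.
- cap6 (a joint): How far cap 6 (18 x 26 mm top, 6 mm thick, centre +47.5 mm along the rack's x axis) has been pushed down into its tube, m: 0 = standing 5 mm proud, 0.005 = fully home. Each cap moves alone, needs about 6 N to move and stays where it is pushed; the wheel often bears on two caps at once.
- cap7 (a joint): How far cap 7 (18 x 26 mm top, 6 mm thick, centre +66.5 mm along the rack's x axis) has been pushed down into its tube, m: 0 = standing 5 mm proud, 0.005 = fully home. Each cap moves alone, needs about 6 N to move and stays where it is pushed; the wheel often bears on two caps at once.
- dish_a_mid (a point): Bystander, not to be disturbed: closed petri dish, 90 mm across, 15 mm high, beside the roller stand. Point at its middle.
- dish_b_mid (a point): Bystander, not to be disturbed: closed petri dish, 90 mm across, 15 mm high, beyond the capping rack. Point at its middle.
- marker_mid (a point): Bystander, not to be disturbed: marker pen lying on the bench, about 130 mm long, 13 mm thick. Point at its middle.
- jar_mid (a point): Bystander, not to be disturbed: small amber screw-top jar, 36 mm across, 50 mm tall. Point at its middle.
- lighter_mid (a point): Bystander, not to be disturbed: blue gas lighter lying down, about 210 mm long, 31 mm high. Point at its middle.
Things that resemble listed ones, but are neither listed nor needed, are in the scene too. What is shaped like the stand but green is not meant. Leave any yellow look-alike of the part that bears roller_grip alone.

How it is judged:
By the outcome, as a careful person would: the job done as asked, in the order asked, and still so for the second after the job is handed in, with the robot touching nothing.
It also fails if it takes over 72 s, if anything falls off the work surface, if the arm or the gripper's body presses on something with over 40 N, if the wrist force passes 120 N, or if a joint passes its speed limit or range.

## Working session

There is one attempt and no reset: what is moved stays moved. The work goes in short steps, Python scripts to look and compute and a tool call to move; the robot and the scene stay as the last step left them, time stands still between calls to the robot, and variables do not carry over. Pictures are saved under pics/ and viewed, and the job is handed in when it is done.

Besides the shell and the picture viewer there is one more tool, called after "Call:" as name(argument=value, ...), one argument or row to a line, values as JSON. jog_arm: Moves the arm, as the interface text tells. Its arguments: {"type":"object","properties":{"rows":{"type":"array","items":{"type":"array"}}},"required":["rows"]}

```bash
ls; mkdir -p pics
python3 - <<'E'
from bench import arm, eyes, nets
import cv2, numpy as np
s=arm.read_state()
for k,v in s.items(): print(k,v)
for n in ["scene","side","wrist"]:
    im=eyes.get_image(n); cv2.imwrite(f"pics/{n}0.png",im[:,:,::-1])
    m=eyes.camera_model(n); R=cv2.Rodrigues(np.array(m["rvec"],float))[0]
    print(n,np.array(m["K"]).round(1).tolist(),"cam pos",(-R.T@np.array(m["tvec"],float).ravel()).round(1), "fwd",R[2].round(2))
    for t in ["rack","stand","roller_grip","dish_a_mid","marker_mid","jar_mid","lighter_mid","wheel","cap0"]:
        print(t,[(round(d["conf"],2),round(d["position"][0]*640),round(d["position"][1]*480)) for d in nets.boxes_of(n,t)][:5])
print(arm.read_state()["clock"])
E
```

```text
pics
clock 0.0
joints [-9.45380053e-01  3.85562363e-01  6.60701976e-03 -5.17310819e-04
 -1.19399455e+00 -2.58606623e-01]
joint_vel [-0.00101307  0.00095846  0.00015807 -0.00038711  0.00120378 -0.0013946 ]
joint_efforts [-8.48126911e-04 -3.92287767e+01  1.88398057e+01  4.18600872e+00
 -4.52113876e-03 -9.03941498e-06]
position [ 223.96087629 -582.85948039  230.20800299]
ee_rot [-1.82284403e-01  9.83245228e-01  1.07613394e-03 -2.43301213e-04]
contact_force [ 0.51358439 -0.8215433   0.07421489]
wrist_torque [ 0.0387759   0.01252389 -0.00957357]
gripper_width 85.16299030402278
scene [[450.1, 0.0, 320.2], [0.0, 450.1, 239.2], [0.0, 0.0, 1.0]] cam pos [ 755.3 -455.8  806.2] fwd [-0.25  0.49 -0.83]
rack [(0.8, 295, 340)]
stand [(0.96, 384, 144), (0.79, 363, 196)]
roller_grip [(0.96, 367, 177), (0.64, 409, 218)]
dish_a_mid [(0.97, 316, 182)]
marker_mid [(0.68, 346, 257), (0.42, 275, 335), (0.27, 156, 399)]
jar_mid [(0.63, 285, 222)]
lighter_mid [(0.7, 155, 402)]
wheel [(0.64, 405, 234)]
cap0 [(0.71, 308, 309), (0.69, 285, 330), (0.63, 323, 294), (0.6, 300, 315), (0.58, 292, 321)]
side [[497.6, 0.0, 323.3], [0.0, 497.6, 237.0], [0.0, 0.0, 1.0]] cam pos [519.8 684.6 704.6] fwd [ 0.04 -0.76 -0.65]
rack [(0.79, 315, 216), (0.29, 323, 196)]
stand [(0.59, 331, 445)]
roller_grip [(0.81, 324, 335), (0.61, 253, 307)]
dish_a_mid [(0.82, 390, 338), (0.44, 324, 369)]
marker_mid [(0.9, 311, 282), (0.65, 317, 205), (0.18, 331, 186)]
jar_mid [(0.86, 384, 278)]
lighter_mid [(0.57, 388, 166), (0.27, 306, 215)]
wheel [(0.63, 259, 323), (0.52, 328, 353), (0.16, 318, 201)]
cap0 [(0.57, 318, 201), (0.48, 307, 215), (0.39, 331, 186)]
wrist [[375.6, 0.0, 321.3], [0.0, 375.6, 238.9], [0.0, 0.0, 1.0]] cam pos [ 161.2 -605.4  373.3] fwd [ 0.24  0.09 -0.97]
rack []
stand []
roller_grip []
dish_a_mid []
marker_mid []
jar_mid []
lighter_mid [(0.56, 419, 404)]
wheel []
cap0 []
1.5
```

View pics/scene0.png

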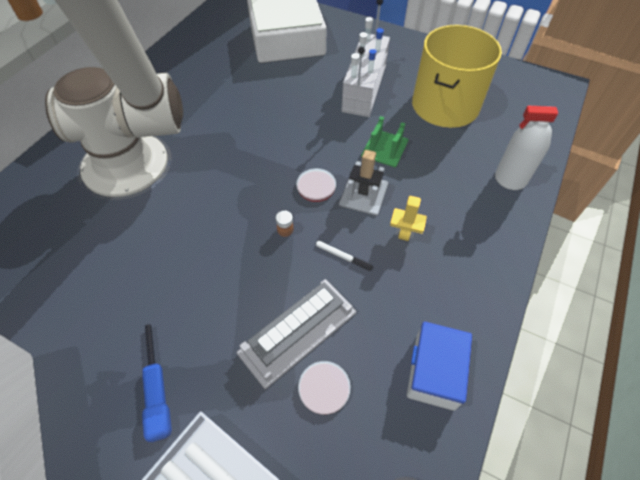

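View pics/side0.png

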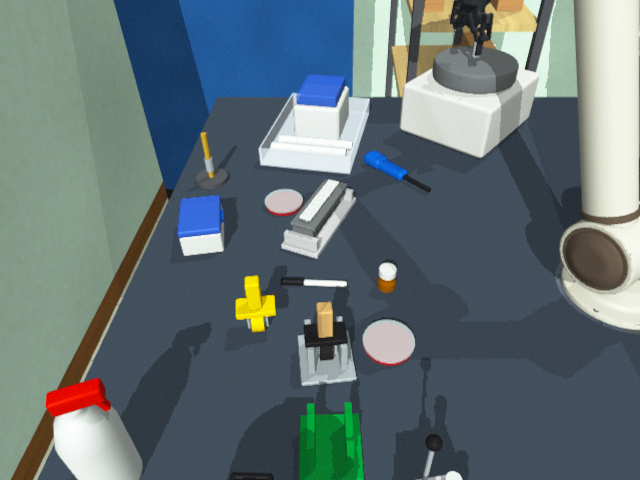

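Candidates: the wooden roller on the steel stand (scene 367,170; side 325,325) against the yellow look-alike (scene 409,215; side 253,300). The grey stand (scene 364,195) against the green one (scene 387,143). I choose the wooden handle on the grey stand, and check it in crops.

Run:
```python
import cv2
a=cv2.imread("pics/scene0.png"); b=cv2.imread("pics/side0.png")
def crop(im,x,y,w,h,k,n): cv2.imwrite(n,cv2.resize(im[y:y+h,x:x+w],None,fx=k,fy=k,interpolation=cv2.INTER_CUBIC))
crop(a,330,140,80,80,7,"pics/c1.png")
crop(b,280,290,90,100,6,"pics/c2.png")
crop(a,230,270,135,120,5,"pics/c3.png")
crop(b,275,170,90,90,6,"pics/c4.png")
```

```text
(no output)
```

View pics/c1.png

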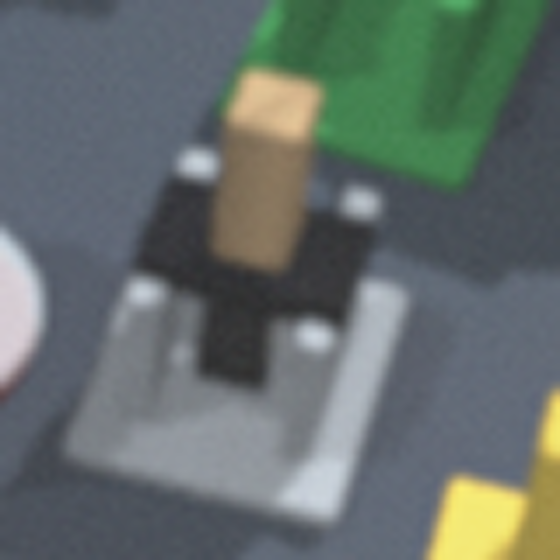

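View pics/c2.png

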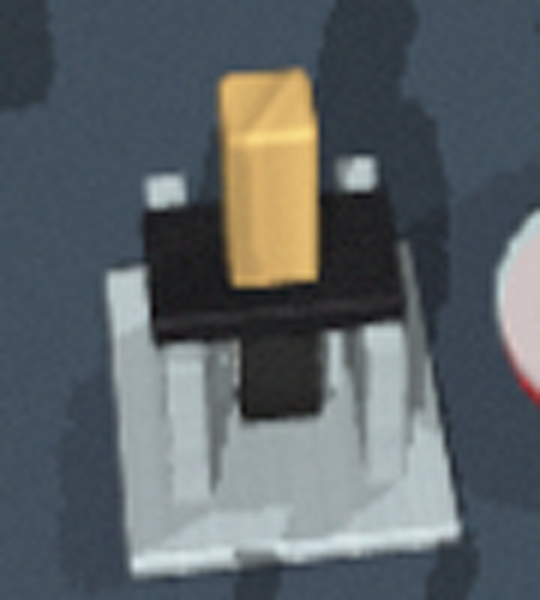

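View pics/c3.png

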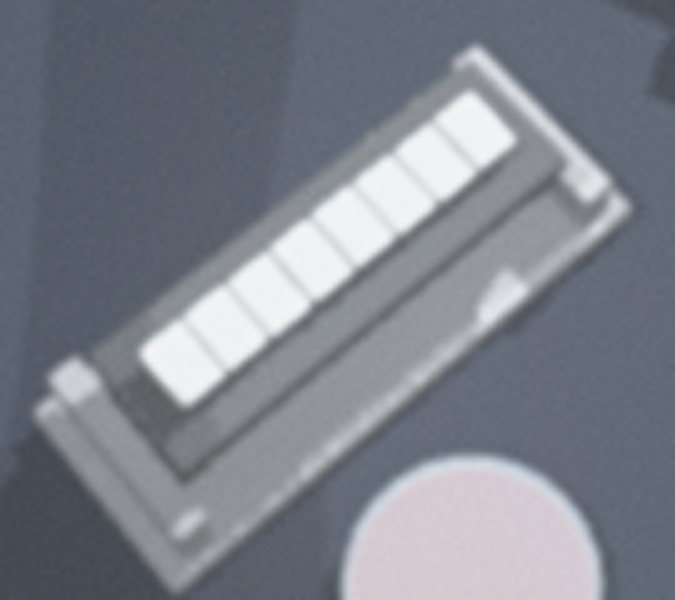

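View pics/c4.png

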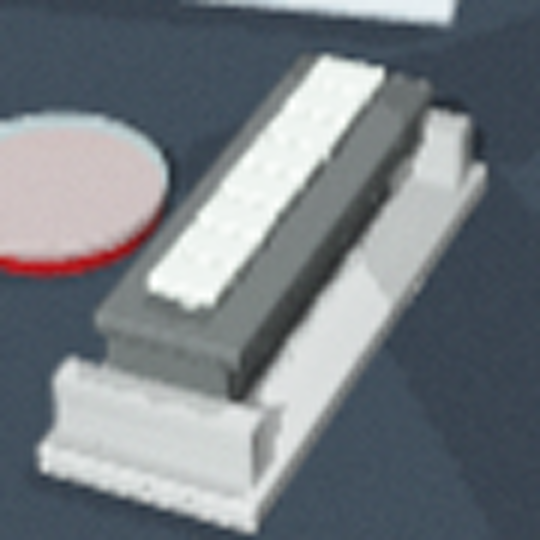

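Crops: the wooden handle stands in the grey steel stand (scene, handle top about 369,154) with its crosspiece on the cheeks. The white strip of eight caps runs scene (262,347)–(329,293). Next I fit poses with known geometry from both cameras.

```bash
cat > h.py <<'E'
import numpy as np, cv2
from bench import arm, eyes, nets
from scipy.optimize import least_squares
from scipy.spatial.transform import Rotation as Rn
def cam(n): 
    m=eyes.camera_model(n); return np.array(m["rvec"],float),np.array(m["tvec"],float),np.array(m["K"],float)
def proj(c,P): return cv2.projectPoints(np.asarray(P,float).reshape(-1,3),c[0],c[1],c[2],None)[0].reshape(-1,2)
def ray(c,uv,z):
    R=cv2.Rodrigues(c[0])[0]; o=-R.T@c[1].ravel(); d=R.T@np.linalg.inv(c[2])@np.array([uv[0],uv[1],1.]); return o+d*(z-o[2])/d[2]
def rz(a): c,s=np.cos(a),np.sin(a); return np.array([[c,-s,0],[s,c,0],[0,0,1]])
E
cat > fit.py <<'E'
from h import *
S,D=cam("scene"),cam("side")
s1=lambda u,v:(u/7+330-.43,v/7+140-.43); d2=lambda u,v:(u/6+280-.4,v/6+290-.4); s3=lambda u,v:(u/5+230-.4,v/5+270-.4); d4=lambda u,v:(u/6+275-.4,v/6+170-.4)
# per-view handle-top centre
ht_s=np.mean([s1(247,68),s1(327,82),s1(310,142),s1(225,122)],0); ht_d=np.mean([d2(222,78),d2(303,68),d2(318,130),d2(222,135)],0)
print("handle top",ray(S,ht_s,130).round(1),ray(D,ht_d,130).round(1))
# triangulate
def tri(us,ud):
    Ps=[c[2]@np.hstack([cv2.Rodrigues(c[0])[0],c[1].reshape(3,1)]) for c in (S,D)]
    X=cv2.triangulatePoints(Ps[0],Ps[1],np.array(us,float).reshape(2,1),np.array(ud,float).reshape(2,1)); return (X[:3]/X[3]).ravel()
print("tri",tri(ht_s,ht_d).round(1))
for nm,p,z in [("nl",s1(67,460),0),("nr",s1(332,522),0),("br",s1(408,288),8)]: print("S base",nm,ray(S,p,z).round(1))
for nm,p,z in [("bl",d2(108,272),8),("fl",d2(132,577),0),("fr",d2(460,543),0)]: print("D base",nm,ray(D,p,z).round(1))
for nm,p in [("l",s3(38,412)),("b",s3(178,592)),("r",s3(630,207))]: print("S foot",nm,ray(S,p,6 if nm!="b" else 0).round(1))
for nm,p in [("a",d4(40,465)),("b",d4(250,530)),("c",d4(487,172))]: print("D foot",nm,ray(D,p,6).round(1))
cs=[s3(140,355),s3(187,407),s3(517,137),s3(470,92)]; cd=[d4(318,55),d4(385,68),d4(212,307),d4(147,290)]
for z in (59,64,69): print(z,[ray(S,p,z)[:2].round(1).tolist() for p in cs],[ray(D,p,z)[:2].round(1).tolist() for p in cd])
E
python3 fit.py
```

```text
handle top [550.6 175.  130. ] [551.4 176.7 130. ]
tri [551.  175.8 129.2]
S base nl [513.7 120.8   0. ]
S base nr [599.6 136.8   0. ]
S base br [585.8 231.6   8. ]
D base bl [601.7 135.3   8. ]
D base fl [587.9 231.5   0. ]
D base fr [499.5 218.4   0. ]
S foot l [ 495.8 -273.     6. ]
S foot b [ 573.1 -304.4    0. ]
S foot r [ 654.8 -100.8    6. ]
D foot a [655.4 -97.6   6. ]
D foot b [579.5 -65.5   6. ]
D foot c [ 496.6 -274.9    6. ]
59 [[533.4, -252.0], [557.3, -260.5], [613.0, -117.8], [589.4, -109.1]] [[562.8, -277.6], [536.8, -269.0], [594.1, -121.5], [617.4, -130.6]]
64 [[534.9, -253.3], [558.6, -261.9], [614.0, -120.0], [590.5, -111.4]] [[562.5, -270.2], [536.7, -261.6], [593.5, -115.3], [616.6, -124.3]]
69 [[536.3, -254.7], [560.0, -263.2], [614.9, -122.3], [591.6, -113.8]] [[562.1, -262.7], [536.6, -254.3], [592.9, -109.1], [615.9, -118.0]]
```

```bash
cat >> h.py <<'E'
def goto(p,yaw=None):
    "yaw: world angle of tool y, deg (mod 180). prints turn about tool z first, then tool shift (cm) after levelling turn"
    s=arm.read_state(); R=Rn.from_quat(s["ee_rot"]).as_matrix(); t=np.array(s["position"])
    ty=np.degrees(np.arctan2(R[1,1],R[0,1])); 
    if yaw is None: yaw=ty
    d=(yaw-ty+90)%180-90
    a=np.radians(ty+d); Y=np.array([np.cos(a),np.sin(a),0]); Z=np.array([0,0,-1.]); X=np.cross(Y,Z); Rt=np.stack([X,Y,Z],1)
    rv=np.degrees(Rn.from_matrix(R.T@Rt).as_rotvec())
    sh=Rt.T@(np.array(p)-t)/10
    print("t",round(s["clock"],3),"tcp",t.round(2),"ty",round(ty,2),"turn deg(tool)",rv.round(2),"then shift cm",sh.round(3),"F",np.round(s["contact_force"],2),"w",round(s["gripper_width"],2),"j",np.round(s["joints"],2))
E
python3 - <<'E'
from h import *
goto([550.5,176.3,240],98.4)
E
```

```text
t 1.5 tcp [ 224.19 -583.41  231.32] ty 111.02 turn deg(tool) [-0.   -0.   12.62] then shift cm [-43.379  70.389  -0.868] F [ 0.36  0.7  -0.41] w 85.47 j [-0.95  0.38  0.01  0.   -1.19 -0.26]
```

Call:
jog_arm(
  rows=[
    [[0,0,-0.9],[0,0,6.3],8.5],
    [[0,0,0],[0,0,6.3],8.5],
    [[-2.9,4.7,0],[0,0,0],8.5],
    [[-2.9,4.7,0],[0,0,0],8.5],
    [[-2.9,4.7,0],[0,0,0],8.5],
    [[-2.9,4.7,0],[0,0,0],8.5],
    [[-2.9,4.7,0],[0,0,0],8.5],
    [[-2.9,4.7,0],[0,0,0],8.5],
    [[-2.9,4.7,0],[0,0,0],8.5],
    [[-2.9,4.7,0],[0,0,0],8.5],
  ],
)

```text
clock: 2.75
position: [399.2, -175.8, 240.8]
ee_rot: [-0.073, 0.997, -0.0, 0.001]
contact_force: [1.5, -0.0, -0.3]
gripper_width: 85.1
```

Call:
jog_arm(
  rows=[
    [[-2.9,4.7,0],[0,0,0],8.5],
    [[-2.9,4.7,0],[0,0,0],8.5],
    [[-2.9,4.7,0],[0,0,0],8.5],
    [[-2.9,4.7,0],[0,0,0],8.5],
    [[-2.9,4.7,0],[0,0,0],8.5],
    [[-2.9,4.7,0],[0,0,0],8.5],
    [[0,0,0],[0,0,0],8.5],
    [[0,0,0],[0,0,0],8.5],
  ],
)

```text
clock: 3.75
position: [529.1, 126.8, 240.0]
ee_rot: [-0.074, 0.997, -0.0, -0.0]
contact_force: [-0.1, 0.1, -0.5]
gripper_width: 84.9
```

Run:
```python
from h import *
goto([550.5,176.3,190],98.4)
cv2.imwrite("pics/w1.png",eyes.get_image("wrist")[:,:,::-1])
W=cam("wrist"); 
print(proj(W,[[550.5,176.3,130],[550.5,176.3,70],[513.7,120.8,0],[599.6,136.8,0]]).round(0))
```

```text
t 3.75 tcp [529.13 126.82 240.04] ty 98.43 turn deg(tool) [-0.02 -0.05  0.03] then shift cm [-2.837  4.582  5.004] F [-0.11  0.08 -0.5 ] w 84.94 j [ 0.53  0.24 -0.18 -0.   -1.15 -1.96]
[[384. 277.]
 [373. 252.]
 [316. 190.]
 [320. 271.]]
```

View pics/w1.png

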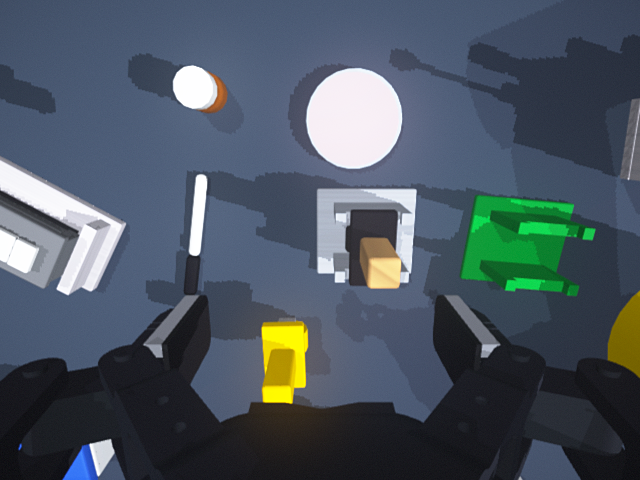

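Wrist picture: handle top at about (385,275), as predicted (384,277). The stand base edges are square to the image, so the yaw is right. I'll move over the handle and go down.

Call:
jog_arm(
  rows=[
    [[-1.42,2.29,0],[0,0,0],8.5],
    [[-1.42,2.29,0],[0,0,0],8.5],
    [[0,0,4],[0,0,0],8.5],
    [[0,0,2],[0,0,0],8.5],
    [[0,0,0],[0,0,0],8.5],
  ],
)

```text
clock: 4.42
position: [549.8, 174.7, 179.1]
ee_rot: [-0.073, 0.997, -0.001, -0.002]
contact_force: [0.5, 0.3, 0.9]
gripper_width: 84.9
```

Run:
```python
from h import *
goto([550.5,176.3,80],98.4)
cv2.imwrite("pics/w2.png",eyes.get_image("wrist")[:,:,::-1])
W=cam("wrist"); 
print(proj(W,[[550.5,176.3,130],[550.5,176.3,70],[513.7,120.8,0],[599.6,136.8,0]]).round(0))
```

```text
t 4.425 tcp [549.78 174.65 179.13] ty 98.32 turn deg(tool) [-0.08 -0.19 -0.08] then shift cm [-0.096  0.152  9.913] F [0.55 0.32 0.89] w 84.9 j [ 0.59  0.35 -0.19 -0.   -1.04 -2.01]
[[320. 266.]
 [320. 237.]
 [262. 165.]
 [270. 263.]]
```

View pics/w2.png

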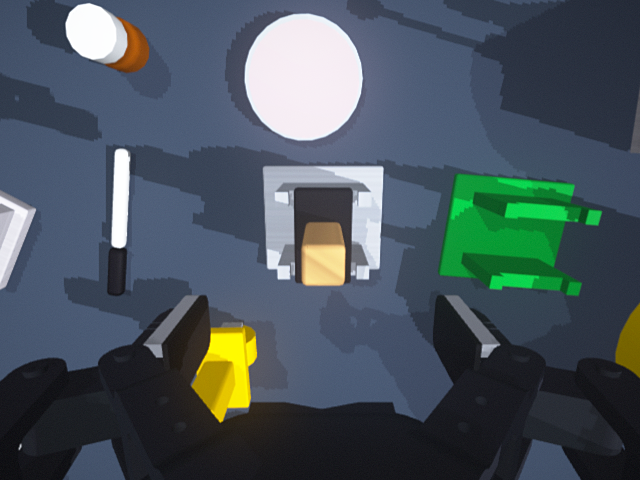

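Run:
```python
from h import *
S,D=cam("scene"),cam("side")
for z in (40,70,100,120): print(z,ray(S,(413,200),z).round(0),ray(D,(253,279),z).round(0))
```

```text
40 [662. 178.  40.] [693.  31.  40.]
70 [666. 153.  70.] [685.  61.  70.]
100 [669. 128. 100.] [677.  90. 100.]
120 [672. 112. 120.] [672. 110. 120.]
```

Call:
jog_arm(
  rows=[
    [[-0.1,0.15,3],[0,0,0],8.5],
    [[0,0,3.5],[0,0,0],8.5],
    [[0,0,2.5],[0,0,0],8.5],
    [[0,0,0.9],[0,0,0],8.5],
    [[0,0,0],[0,0,0],8.5],
  ],
)

```text
clock: 5.1
position: [552.3, 178.0, 82.3]
ee_rot: [-0.073, 0.997, 0.0, 0.001]
contact_force: [-0.5, -0.0, 0.3]
gripper_width: 85.0
```

Run:
```python
from h import *
goto([550.5,176.3,80],98.4)
cv2.imwrite("pics/w3.png",eyes.get_image("wrist")[:,:,::-1])
```

```text
t 5.1 tcp [552.31 178.03  82.26] ty 98.41 turn deg(tool) [0.02 0.08 0.01] then shift cm [ 0.204 -0.145  0.226] F [-0.53 -0.    0.32] w 84.96 j [ 0.59  0.46 -0.29  0.   -0.82 -2.02]
```

View pics/w3.png

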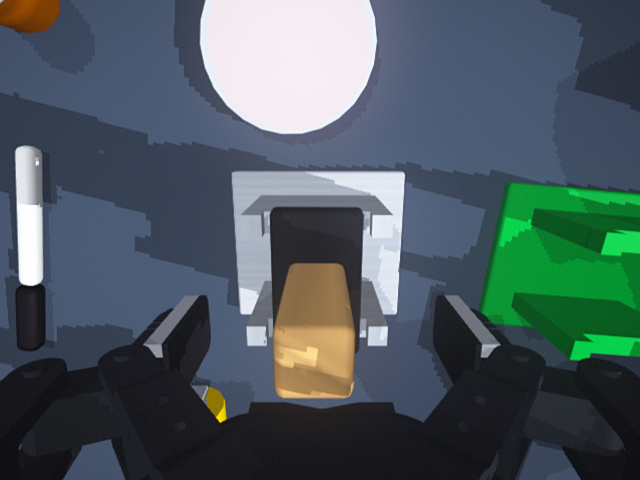

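Call:
jog_arm(
  rows=[
    [[0.15,-0.12,0.15],[0,0,0],8.5],
    [[0,0,0],[0,0,0],8.5],
    [[0,0,0],[0,0,0],8.5],
  ],
)

```text
clock: 5.52
position: [550.5, 176.7, 80.3]
ee_rot: [-0.073, 0.997, 0.0, 0.0]
contact_force: [0.0, -0.2, -0.4]
gripper_width: 84.9
```

Run:
```python
from h import *
goto([550.5,176.3,80],98.4)
```

```text
t 5.525 tcp [550.51 176.73  80.27] ty 98.42 turn deg(tool) [0.02 0.04 0.02] then shift cm [ 0.007 -0.042  0.027] F [ 0.05 -0.24 -0.41] w 84.87 j [ 0.59  0.46 -0.3   0.   -0.81 -2.01]
```

Call:
jog_arm(
  rows=[
    [[0,0,0],[0,0,0],1],
    [[0,0,0],[0,0,0],1],
    [[0,0,0],[0,0,0],1],
    [[0,0,0],[0,0,0],1],
    [[0,0,0],[0,0,0],1],
    [[0,0,0],[0,0,0],1],
  ],
)

```text
clock: 6.28
position: [550.4, 176.5, 79.9]
ee_rot: [-0.073, 0.997, -0.0, 0.0]
contact_force: [0.3, -0.5, 1.5]
gripper_width: 23.5
```

Run:
```python
from h import *
goto([550.5,176.3,80],98.4)
cv2.imwrite("pics/w4.png",eyes.get_image("wrist")[:,:,::-1])
```

```text
t 6.275 tcp [550.36 176.5   79.93] ty 98.42 turn deg(tool) [-0.01 -0.    0.02] then shift cm [-0.011 -0.021 -0.007] F [ 0.34 -0.5   1.52] w 23.46 j [ 0.59  0.46 -0.3   0.   -0.81 -2.01]
```

View pics/w4.png

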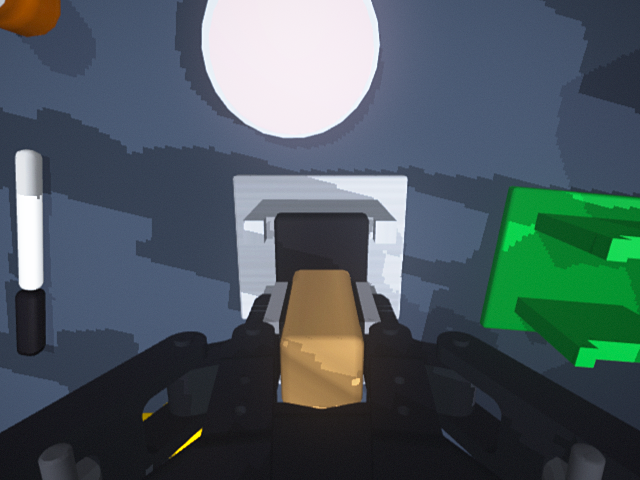

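Call:
jog_arm(
  rows=[
    [[0,0,-1.5],[0,0,0],1],
    [[0,0,-3.5],[0,0,0],1],
    [[0,0,-3.5],[0,0,0],1],
    [[0,0,-1.5],[0,0,0],1],
    [[0,0,0],[0,0,0],1],
    [[0,0,0],[0,0,0],1],
  ],
)

```text
clock: 7.08
position: [549.2, 176.2, 178.0]
ee_rot: [-0.073, 0.997, -0.0, -0.002]
contact_force: [-0.5, 0.2, -3.8]
gripper_width: 23.1
```

Run:
```python
from h import *
u=np.array([np.cos(np.radians(68.3)),np.sin(np.radians(68.3)),0])
goto(np.array([576,-187,170])+66.5*u,68.3)
cv2.imwrite("pics/w5.png",eyes.get_image("wrist")[:,:,::-1])
cv2.imwrite("pics/d5.png",eyes.get_image("side")[:,:,::-1])
```

```text
t 7.075 tcp [549.18 176.18 178.  ] ty 98.39 turn deg(tool) [-0.09 -0.19 30.09] then shift cm [-15.92  -26.103   0.8  ] F [-0.48  0.21 -3.8 ] w 23.13 j [ 0.59  0.35 -0.19 -0.   -1.04 -2.01]
```

View pics/d5.png

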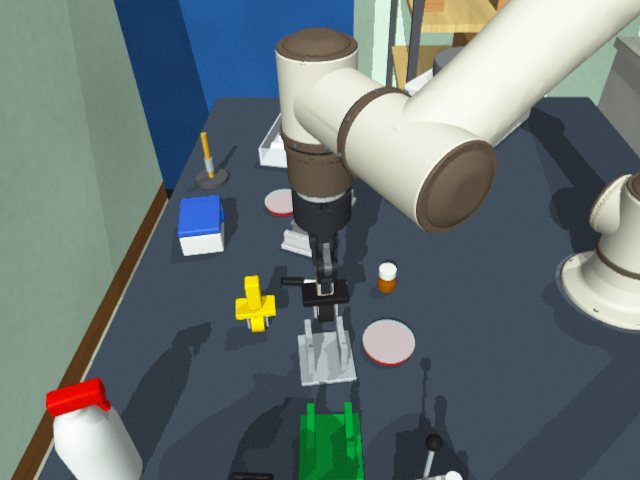

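Call:
jog_arm(
  rows=[
    [[0,0,0],[0,0,10],1],
    [[0,0,0],[0,0,10],1],
    [[0,0,0],[0,0,10.1],1],
    [[-2.3,-3.7,0],[0,0,0],1],
    [[-2.3,-3.7,0],[0,0,0],1],
    [[-2.3,-3.7,0],[0,0,0],1],
    [[-2.3,-3.7,0],[0,0,0],1],
    [[-2.3,-3.7,0],[0,0,0],1],
    [[-2.3,-3.7,0],[0,0,0],1],
    [[-2.1,-3.9,0],[0,0,0],1],
  ],
)

```text
clock: 8.43
position: [601.4, -126.0, 178.4]
ee_rot: [0.188, 0.982, -0.0, -0.001]
contact_force: [0.5, 0.4, -4.4]
gripper_width: 23.8
```

Call:
jog_arm(
  rows=[
    [[0,0,0],[0,0,0],1],
    [[0,0,0],[0,0,0],1],
    [[0,0,0],[0,0,0],1],
  ],
)

```text
clock: 8.8
position: [601.5, -123.6, 179.4]
ee_rot: [0.187, 0.982, -0.0, -0.0]
contact_force: [-0.1, -0.4, -2.6]
gripper_width: 23.3
```

Run:
```python
from h import *
u=np.array([np.cos(np.radians(68.3)),np.sin(np.radians(68.3)),0])
goto(np.array([576,-187,145])+66.5*u,68.3)
for n in("wrist","scene"): cv2.imwrite(f"pics/{n}6.png",eyes.get_image(n)[:,:,::-1])
```

```text
t 8.8 tcp [ 601.47 -123.64  179.41] ty 68.39 turn deg(tool) [-0.01 -0.05  0.09] then shift cm [ 0.024 -0.179  3.441] F [-0.15 -0.37 -2.6 ] w 23.32 j [ 0.06  0.41 -0.09 -0.   -1.07 -2.01]
```

View pics/wrist6.png

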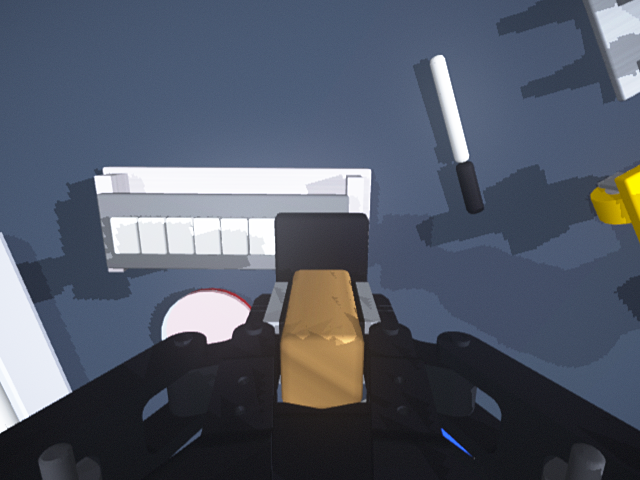

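View pics/scene6.png

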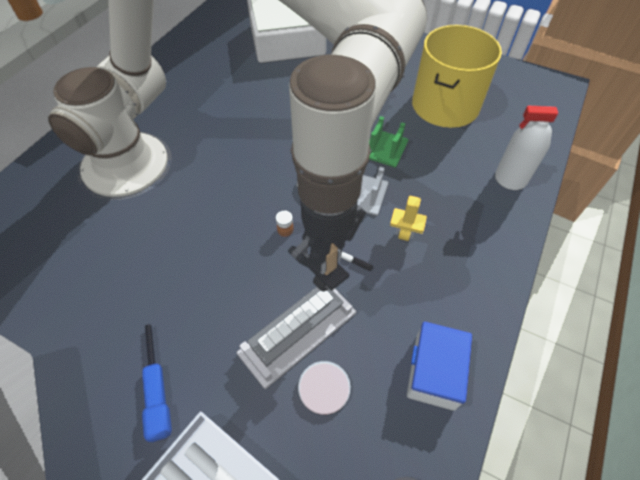

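Run:
```python
from h import *
W=cam("wrist"); a=np.radians(68.3)
u=np.array([np.cos(a),np.sin(a),0]); v=np.array([-np.sin(a),np.cos(a),0]); c=np.array([576,-187,68.])
for k in (-75.5,-37.5,0,20): print(k,proj(W,[c+k*u+13*v,c+k*u,c+k*u-13*v]).round(1).tolist())
im=cv2.imread("pics/wrist6.png")[150:290,90:390]; cv2.imwrite("pics/w6c.png",cv2.resize(im,None,fx=2.6,fy=2.6,interpolation=cv2.INTER_CUBIC))
```

```text
-75.5 [[111.5, 219.1], [114.2, 237.4], [116.8, 255.1]]
-37.5 [[166.6, 219.2], [168.6, 237.5], [170.5, 255.2]]
0 [[221.0, 219.4], [222.2, 237.6], [223.5, 255.3]]
20 [[250.0, 219.4], [250.8, 237.6], [251.7, 255.4]]
```

View pics/w6c.png

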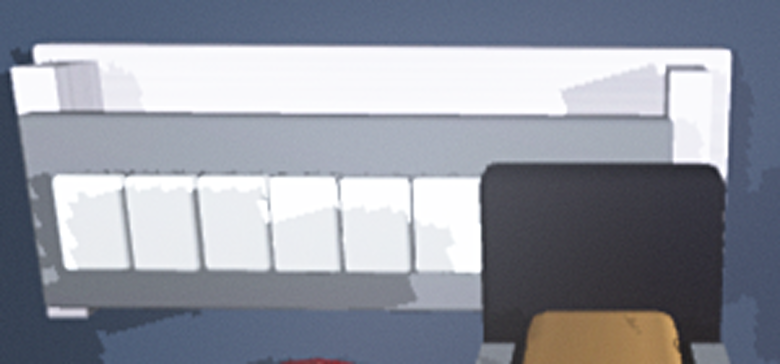

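Call:
jog_arm(
  rows=[
    [[0.08,-0.18,1.5],[0,0,0],1],
    [[0,0,1.8],[0,0,0],1],
    [[0,0,0.3],[0,0,0],1],
    [[0,0,0],[0,0,0],1],
    [[0,0,0],[0,0,0],1],
  ],
)

```text
clock: 9.52
position: [600.8, -126.1, 144.5]
ee_rot: [0.188, 0.982, 0.0, 0.001]
contact_force: [-0.3, 0.2, -2.5]
gripper_width: 23.2
```

Call:
jog_arm(
  rows=[
    [[0,0,0.15],[0,0,0],1],
    [[0,0,0],[0,0,0],1],
  ],
)

```text
clock: 9.78
position: [600.3, -126.0, 142.5]
ee_rot: [0.188, 0.982, 0.0, 0.0]
contact_force: [-0.0, -0.3, -4.5]
gripper_width: 23.3
```

Call:
jog_arm(
  rows=[
    [[0,0,0.15],[0,0,0],1],
    [[0,0,0],[0,0,0],1],
  ],
)

```text
clock: 10.02
position: [600.4, -126.1, 141.2]
ee_rot: [0.188, 0.982, -0.0, 0.0]
contact_force: [0.2, -0.2, -1.3]
gripper_width: 23.2
```

Call:
jog_arm(
  rows=[
    [[0,0,0.1],[0,0,0],1],
    [[0,0,0],[0,0,0],1],
  ],
)

```text
clock: 10.28
position: [600.5, -126.1, 140.6]
ee_rot: [0.188, 0.982, -0.0, 0.001]
contact_force: [-1.4, 1.3, 1.4]
gripper_width: 23.6
```

Call:
jog_arm(
  rows=[
    [[0,0,0.1],[0,0,0],1],
    [[0,0,0],[0,0,0],1],
  ],
)

```text
clock: 10.52
position: [600.5, -126.1, 139.2]
ee_rot: [0.188, 0.982, -0.0, 0.0]
contact_force: [-1.3, -0.0, 1.3]
gripper_width: 23.1
```

Call:
jog_arm(
  rows=[
    [[0,0,0.1],[0,0,0],1],
    [[0,0,0],[0,0,0],1],
  ],
)

```text
clock: 10.78
position: [600.5, -126.1, 137.9]
ee_rot: [0.188, 0.982, 0.0, 0.0]
contact_force: [0.2, 0.2, 2.1]
gripper_width: 23.1
```

Call:
jog_arm(
  rows=[
    [[0,0,0.1],[0,0,0],1],
    [[0,0,0],[0,0,0],1],
  ],
)

```text
clock: 11.02
position: [600.6, -126.0, 137.0]
ee_rot: [0.188, 0.982, 0.0, 0.0]
contact_force: [-0.4, 0.3, 2.0]
gripper_width: 23.2
```

Call:
jog_arm(
  rows=[
    [[0,0,0.05],[0,0,0],1],
    [[0,0,0],[0,0,0],1],
  ],
)

```text
clock: 11.28
position: [600.6, -125.9, 136.7]
ee_rot: [0.188, 0.982, 0.0, 0.0]
contact_force: [-0.4, 1.6, 4.2]
gripper_width: 23.3
```

Call:
jog_arm(
  rows=[
    [[0,0,0.05],[0,0,0],1],
    [[0,0,0],[0,0,0],1],
  ],
)

```text
clock: 11.52
position: [600.6, -125.8, 136.3]
ee_rot: [0.188, 0.982, 0.0, 0.001]
contact_force: [0.0, 1.4, 6.2]
gripper_width: 23.1
```

Call:
jog_arm(
  rows=[
    [[0,0,0.05],[0,0,0],1],
    [[0,0,0],[0,0,0],1],
  ],
)

```text
clock: 11.78
position: [600.7, -125.6, 136.1]
ee_rot: [0.188, 0.982, 0.0, 0.001]
contact_force: [-1.1, 2.0, 6.0]
gripper_width: 23.5
```

Call:
jog_arm(
  rows=[
    [[0,0,0.05],[0,0,0],1],
    [[0,0,0],[0,0,0],1],
  ],
)

```text
clock: 12.02
position: [600.9, -125.5, 135.8]
ee_rot: [0.188, 0.982, 0.0, 0.001]
contact_force: [-1.1, 3.3, 7.1]
gripper_width: 23.1
```

Call:
jog_arm(
  rows=[
    [[0,0,0.03],[0,0,0],1],
    [[0,0,0],[0,0,0],1],
    [[0,0,0],[0,0,0],1],
  ],
)

```text
clock: 12.4
position: [600.9, -125.4, 135.6]
ee_rot: [0.188, 0.982, 0.0, 0.001]
contact_force: [-0.8, 4.0, 7.8]
gripper_width: 23.1
```

Run:
```python
from h import *
goto(np.array([600.7,-125.6,136]),68.3)
for n in("side","scene"): cv2.imwrite(f"pics/{n}7.png",cv2.resize(eyes.get_image(n)[150:400,200:440,::-1],None,fx=2.4,fy=2.4))
```

```text
t 12.4 tcp [ 600.93 -125.39  135.63] ty 68.34 turn deg(tool) [0.07 0.1  0.04] then shift cm [ 0.013 -0.028 -0.037] F [-0.76  4.    7.78] w 23.06 j [ 0.06  0.45 -0.15 -0.   -0.97 -2.01]
```

View pics/side7.png

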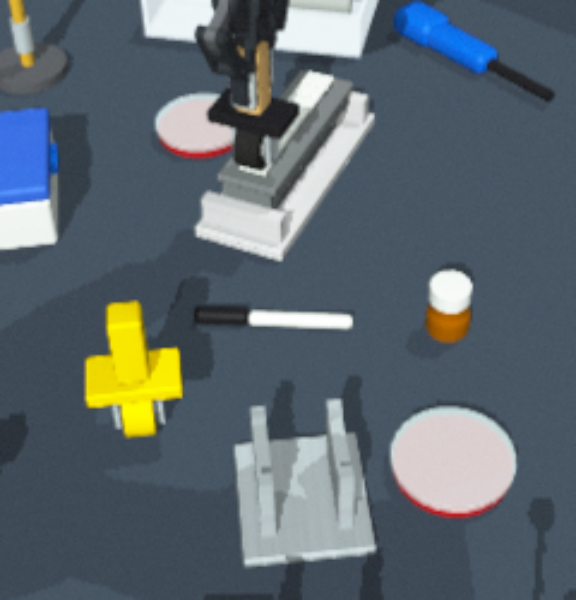

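View pics/scene7.png

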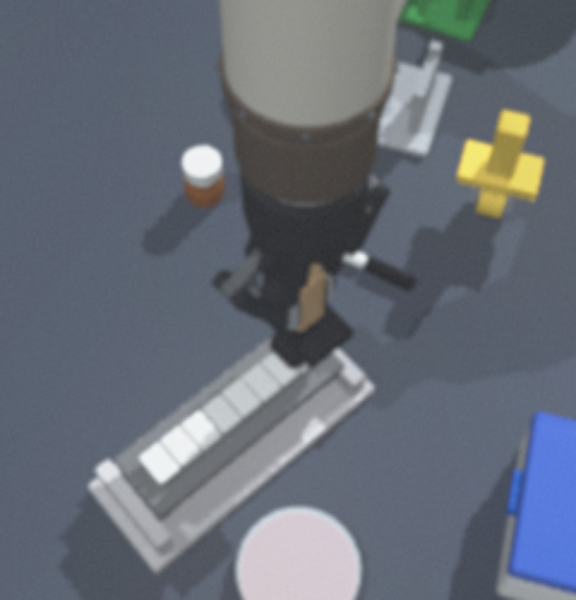

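Call:
jog_arm(
  rows=[
    [[0,0,0.05],[0,0,0],1],
    [[0,0,0],[0,0,0],1],
  ],
)

```text
clock: 12.75
position: [601.0, -125.3, 135.3]
ee_rot: [0.188, 0.982, 0.0, 0.001]
contact_force: [-0.8, 4.8, 7.7]
gripper_width: 23.2
```

Call:
jog_arm(
  rows=[
    [[0,0,0.05],[0,0,0],1],
    [[0,0,0],[0,0,0],1],
  ],
)

```text
clock: 13.0
position: [601.0, -125.4, 135.1]
ee_rot: [0.188, 0.982, 0.0, 0.001]
contact_force: [-2.0, 3.8, 9.6]
gripper_width: 23.7
```

Call:
jog_arm(
  rows=[
    [[0,-0.4,0.02],[0,0,0],1],
    [[0,-0.4,0.02],[0,0,0],1],
  ],
)

```text
clock: 13.25
position: [598.0, -133.0, 135.0]
ee_rot: [0.188, 0.982, 0.0, 0.001]
contact_force: [-2.2, 3.0, 10.4]
gripper_width: 23.1
```

Call:
jog_arm(
  rows=[
    [[0,-0.4,0],[0,0,0],1],
    [[0,-0.4,0],[0,0,0],1],
  ],
)

```text
clock: 13.5
position: [594.8, -141.2, 134.9]
ee_rot: [0.188, 0.982, -0.0, 0.001]
contact_force: [-2.3, 1.7, 10.1]
gripper_width: 23.2
```

Call:
jog_arm(
  rows=[
    [[0,-0.4,0],[0,0,0],1],
    [[0,-0.4,0],[0,0,0],1],
  ],
)

```text
clock: 13.75
position: [592.3, -147.7, 135.0]
ee_rot: [0.188, 0.982, 0.001, 0.001]
contact_force: [-1.4, 4.4, 9.6]
gripper_width: 23.2
```

Call:
jog_arm(
  rows=[
    [[0,-0.4,0],[0,0,0],1],
    [[0,-0.4,0],[0,0,0],1],
  ],
)

```text
clock: 14.0
position: [589.0, -156.0, 134.9]
ee_rot: [0.188, 0.982, -0.0, 0.001]
contact_force: [-2.4, 1.3, 9.8]
gripper_width: 23.2
```

Call:
jog_arm(
  rows=[
    [[0,-0.4,0],[0,0,0],1],
    [[0,-0.4,0],[0,0,0],1],
  ],
)

```text
clock: 14.25
position: [586.6, -162.4, 135.0]
ee_rot: [0.188, 0.982, 0.001, 0.002]
contact_force: [-1.6, 4.9, 9.8]
gripper_width: 23.3
```

Call:
jog_arm(
  rows=[
    [[0,-0.4,0],[0,0,0],1],
    [[0,-0.4,0],[0,0,0],1],
  ],
)

```text
clock: 14.5
position: [583.3, -170.6, 134.9]
ee_rot: [0.188, 0.982, -0.0, 0.001]
contact_force: [-2.0, 1.3, 9.3]
gripper_width: 23.4
```

Call:
jog_arm(
  rows=[
    [[0,-0.4,0],[0,0,0],1],
    [[0,-0.4,0],[0,0,0],1],
  ],
)

```text
clock: 14.75
position: [580.5, -178.0, 134.9]
ee_rot: [0.188, 0.982, 0.0, 0.002]
contact_force: [-1.0, 5.7, 10.0]
gripper_width: 23.2
```

Call:
jog_arm(
  rows=[
    [[0,-0.4,0],[0,0,0],1],
    [[0,-0.4,0],[0,0,0],1],
  ],
)

```text
clock: 15.0
position: [577.6, -185.2, 134.9]
ee_rot: [0.188, 0.982, 0.0, 0.002]
contact_force: [-0.8, 1.8, 9.4]
gripper_width: 23.5
```

Call:
jog_arm(
  rows=[
    [[0,-0.4,0],[0,0,0],1],
    [[0,-0.4,0],[0,0,0],1],
  ],
)

```text
clock: 15.25
position: [574.4, -193.4, 134.8]
ee_rot: [0.188, 0.982, -0.0, 0.001]
contact_force: [-0.9, 0.7, 8.8]
gripper_width: 23.2
```

Call:
jog_arm(
  rows=[
    [[0,-0.4,0.02],[0,0,0],1],
    [[0,-0.4,0],[0,0,0],1],
  ],
)

```text
clock: 15.5
position: [571.8, -200.0, 134.8]
ee_rot: [0.188, 0.982, 0.0, 0.002]
contact_force: [-0.5, 4.1, 9.7]
gripper_width: 23.2
```

Call:
jog_arm(
  rows=[
    [[0,-0.4,0],[0,0,0],1],
    [[0,-0.4,0],[0,0,0],1],
  ],
)

```text
clock: 15.75
position: [568.6, -208.2, 134.7]
ee_rot: [0.188, 0.982, -0.0, 0.001]
contact_force: [-1.1, 0.7, 9.1]
gripper_width: 23.4
```

Call:
jog_arm(
  rows=[
    [[0,-0.4,0],[0,0,0],1],
    [[0,-0.4,0],[0,0,0],1],
  ],
)

```text
clock: 16.0
position: [565.9, -214.9, 134.7]
ee_rot: [0.188, 0.982, 0.0, 0.002]
contact_force: [-0.6, 5.6, 10.7]
gripper_width: 23.3
```

Call:
jog_arm(
  rows=[
    [[0,-0.4,0],[0,0,0],1],
    [[0,-0.4,0],[0,0,0],1],
  ],
)

```text
clock: 16.25
position: [562.8, -222.8, 134.7]
ee_rot: [0.188, 0.982, -0.0, 0.002]
contact_force: [-1.4, 1.8, 9.7]
gripper_width: 23.5
```

Call:
jog_arm(
  rows=[
    [[0,-0.4,0],[0,0,0],1],
    [[0,-0.4,0],[0,0,0],1],
  ],
)

```text
clock: 16.5
position: [559.7, -230.7, 134.6]
ee_rot: [0.188, 0.982, -0.0, 0.001]
contact_force: [-0.4, 2.7, 9.3]
gripper_width: 23.5
```

Call:
jog_arm(
  rows=[
    [[0,-0.4,0],[0,0,0],1],
    [[0,-0.4,0],[0,0,0],1],
  ],
)

```text
clock: 16.75
position: [557.1, -237.4, 134.6]
ee_rot: [0.188, 0.982, 0.0, 0.002]
contact_force: [0.7, 3.0, 9.5]
gripper_width: 22.9
```

Call:
jog_arm(
  rows=[
    [[0,-0.4,0],[0,0,0],1],
    [[0,-0.4,0],[0,0,0],1],
  ],
)

```text
clock: 17.0
position: [553.8, -245.5, 134.6]
ee_rot: [0.188, 0.982, -0.001, 0.001]
contact_force: [-1.1, 1.0, 8.6]
gripper_width: 23.4
```

Call:
jog_arm(
  rows=[
    [[0,-0.3,0],[0,0,0],1],
    [[0,-0.2,0],[0,0,0],1],
  ],
)

```text
clock: 17.25
position: [551.9, -250.3, 134.5]
ee_rot: [0.188, 0.982, -0.001, 0.001]
contact_force: [-1.2, 0.3, 7.9]
gripper_width: 23.3
```

Call:
jog_arm(
  rows=[
    [[0,0,0.05],[0,0,0],1],
    [[0,0,0],[0,0,0],1],
  ],
)

```text
clock: 17.5
position: [551.9, -250.5, 134.4]
ee_rot: [0.188, 0.982, -0.001, 0.001]
contact_force: [-1.4, -0.2, 10.2]
gripper_width: 23.3
```

Call:
jog_arm(
  rows=[
    [[0,0,0.03],[0,0,0],1],
    [[0,0,0],[0,0,0],1],
  ],
)

```text
clock: 17.75
position: [551.9, -250.5, 134.3]
ee_rot: [0.188, 0.982, -0.001, 0.001]
contact_force: [-1.7, 0.5, 10.6]
gripper_width: 23.3
```

Call:
jog_arm(
  rows=[
    [[0,0,0.03],[0,0,0],1],
    [[0,0,0],[0,0,0],1],
  ],
)

```text
clock: 18.0
position: [551.9, -250.5, 134.2]
ee_rot: [0.188, 0.982, -0.001, 0.001]
contact_force: [-1.8, 0.8, 11.2]
gripper_width: 23.3
```

Run:
```python
from h import *
u=np.array([np.cos(np.radians(68.3)),np.sin(np.radians(68.3)),0])
goto(np.array([575.5,-187,134])+68*u,68.3)
for n in("side","scene"): cv2.imwrite(f"pics/{n}8.png",cv2.resize(eyes.get_image(n)[150:400,200:400,::-1],None,fx=2.4,fy=2.4,interpolation=cv2.INTER_CUBIC))
```

```text
t 18.0 tcp [ 551.92 -250.51  134.19] ty 68.37 turn deg(tool) [-0.07  0.18  0.07] then shift cm [ 0.158 13.572  0.019] F [-1.8   0.75 11.2 ] w 23.28 j [-0.16  0.43 -0.18  0.   -0.96 -1.79]
```

View pics/side8.png

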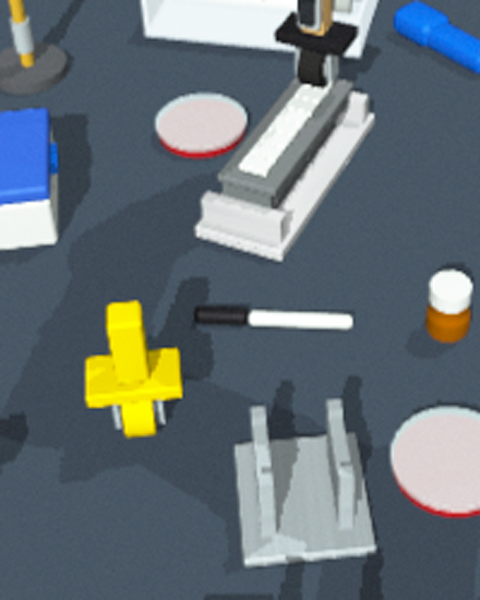

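Call:
jog_arm(
  rows=[
    [[0,0.5,0],[0,0,0],1],
    [[0,0.5,0],[0,0,0],1],
    [[0,0.5,0],[0,0,0],1],
  ],
)

```text
clock: 18.48
position: [557.5, -236.6, 134.3]
ee_rot: [0.188, 0.982, -0.001, 0.001]
contact_force: [-2.0, 0.2, 11.6]
gripper_width: 23.2
```

Call:
jog_arm(
  rows=[
    [[0,0.5,0],[0,0,0],1],
    [[0,0.5,0],[0,0,0],1],
    [[0,0.5,0],[0,0,0],1],
  ],
)

```text
clock: 18.85
position: [563.1, -222.6, 134.4]
ee_rot: [0.188, 0.982, -0.001, 0.002]
contact_force: [-2.2, -0.0, 12.4]
gripper_width: 23.1
```

Call:
jog_arm(
  rows=[
    [[0,0.5,0],[0,0,0],1],
    [[0,0.5,0],[0,0,0],1],
    [[0,0.5,0],[0,0,0],1],
  ],
)

```text
clock: 19.23
position: [568.6, -208.6, 134.4]
ee_rot: [0.188, 0.982, -0.001, 0.002]
contact_force: [-1.9, 1.8, 11.7]
gripper_width: 23.4
```

Call:
jog_arm(
  rows=[
    [[0,0.5,0],[0,0,0],1],
    [[0,0.5,0],[0,0,0],1],
    [[0,0.5,0],[0,0,0],1],
  ],
)

```text
clock: 19.6
position: [574.3, -194.6, 134.5]
ee_rot: [0.188, 0.982, -0.001, 0.002]
contact_force: [-3.3, 0.2, 11.5]
gripper_width: 23.6
```

Call:
jog_arm(
  rows=[
    [[0,0.5,0],[0,0,0],1],
    [[0,0.5,0],[0,0,0],1],
    [[0,0.5,0],[0,0,0],1],
  ],
)

```text
clock: 19.98
position: [579.8, -180.6, 134.5]
ee_rot: [0.188, 0.982, -0.001, 0.002]
contact_force: [-2.9, -0.3, 12.7]
gripper_width: 23.2
```

Call:
jog_arm(
  rows=[
    [[0,0.5,0],[0,0,0],1],
    [[0,0.5,0],[0,0,0],1],
    [[0,0.5,0],[0,0,0],1],
  ],
)

```text
clock: 20.35
position: [585.4, -166.7, 134.6]
ee_rot: [0.188, 0.982, -0.001, 0.002]
contact_force: [-2.4, -0.2, 12.4]
gripper_width: 23.7
```

Call:
jog_arm(
  rows=[
    [[0,0.5,0],[0,0,0],1],
    [[0,0.5,0],[0,0,0],1],
    [[0,0.5,0],[0,0,0],1],
  ],
)

```text
clock: 20.72
position: [591.0, -152.7, 134.6]
ee_rot: [0.188, 0.982, -0.001, 0.002]
contact_force: [-1.1, -0.1, 12.9]
gripper_width: 23.5
```

Call:
jog_arm(
  rows=[
    [[0,0.5,0],[0,0,0],1],
    [[0,0.5,0],[0,0,0],1],
    [[0,0.5,0],[0,0,0],1],
  ],
)

```text
clock: 21.1
position: [596.6, -138.7, 134.6]
ee_rot: [0.188, 0.982, -0.001, 0.002]
contact_force: [-2.9, 0.4, 12.9]
gripper_width: 23.2
```

Call:
jog_arm(
  rows=[
    [[0,0.5,0],[0,0,0],1],
    [[0,0.5,0],[0,0,0],1],
    [[0,0.5,0],[0,0,0],1],
    [[0,0,0],[0,0,0],1],
  ],
)

```text
clock: 21.6
position: [602.3, -124.3, 134.6]
ee_rot: [0.187, 0.982, -0.0, 0.002]
contact_force: [-2.9, 0.2, 12.2]
gripper_width: 23.5
```

Run:
```python
from h import *
goto(np.array([600.7,-125.6,136]),68.3)
for n in("side","wrist"): cv2.imwrite(f"pics/{n}9.png",eyes.get_image(n)[:,:,::-1])
a=cv2.imread("pics/side9.png")[165:265,270:370]; cv2.imwrite("pics/side9c.png",cv2.resize(a,None,fx=6,fy=6,interpolation=cv2.INTER_CUBIC))
```

```text
t 21.6 tcp [ 602.31 -124.32  134.61] ty 68.4 turn deg(tool) [0.01 0.23 0.1 ] then shift cm [ 0.102 -0.179 -0.139] F [-2.87  0.19 12.23] w 23.53 j [ 0.06  0.45 -0.15  0.   -0.97 -2.01]
```

View pics/side9c.png

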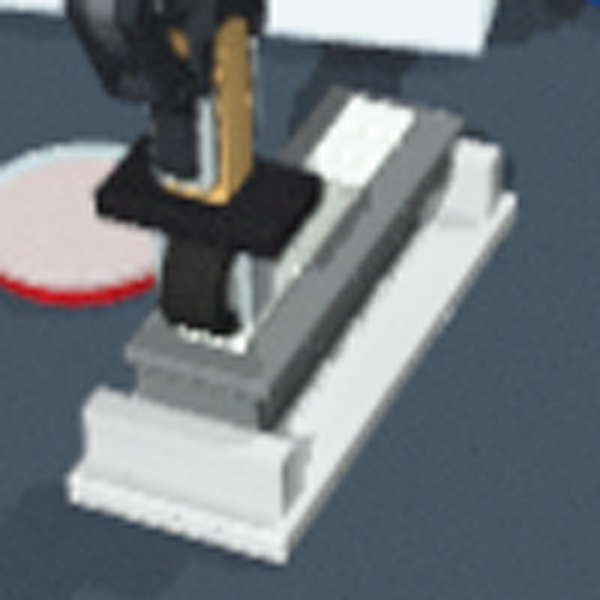

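View pics/wrist9.png

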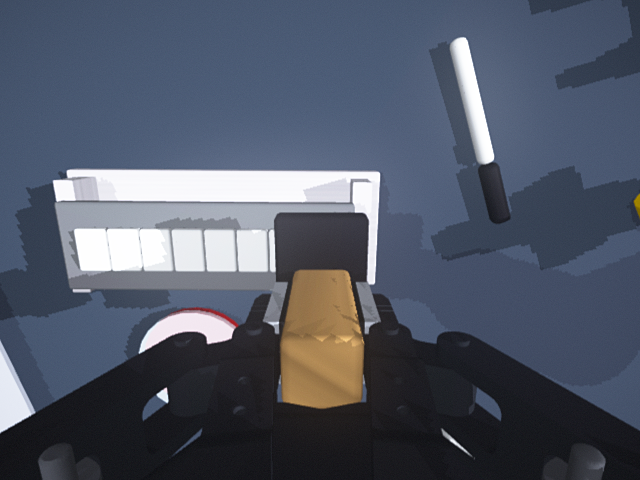

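Call:
jog_arm(
  rows=[
    [[0,-0.4,0],[0,0,0],1],
    [[0,-0.6,0],[0,0,0],1],
    [[0,-0.6,0],[0,0,0],1],
    [[0,-0.6,0],[0,0,0],1],
    [[0,-0.6,0],[0,0,0],1],
  ],
)

```text
clock: 22.32
position: [591.8, -150.7, 134.6]
ee_rot: [0.188, 0.982, -0.0, 0.002]
contact_force: [-1.3, 1.0, 12.0]
gripper_width: 23.4
```

Call:
jog_arm(
  rows=[
    [[0,-0.6,0.01],[0,0,0],1],
    [[0,-0.6,0],[0,0,0],1],
    [[0,-0.6,0.01],[0,0,0],1],
    [[0,-0.6,0],[0,0,0],1],
    [[0,-0.6,0],[0,0,0],1],
  ],
)

```text
clock: 22.95
position: [580.7, -178.8, 134.5]
ee_rot: [0.188, 0.982, -0.0, 0.002]
contact_force: [-1.1, 2.1, 13.4]
gripper_width: 23.0
```

Call:
jog_arm(
  rows=[
    [[0,-0.6,0.01],[0,0,0],1],
    [[0,-0.6,0],[0,0,0],1],
    [[0,-0.6,0.01],[0,0,0],1],
    [[0,-0.6,0],[0,0,0],1],
    [[0,-0.6,0],[0,0,0],1],
  ],
)

```text
clock: 23.58
position: [569.7, -206.8, 134.3]
ee_rot: [0.188, 0.982, -0.001, 0.002]
contact_force: [-2.3, 1.2, 13.9]
gripper_width: 23.4
```

Call:
jog_arm(
  rows=[
    [[0,-0.6,0.01],[0,0,0],1],
    [[0,-0.6,0],[0,0,0],1],
    [[0,-0.6,0.01],[0,0,0],1],
    [[0,-0.6,0],[0,0,0],1],
  ],
)

```text
clock: 24.08
position: [560.8, -229.1, 134.1]
ee_rot: [0.188, 0.982, -0.001, 0.002]
contact_force: [-2.5, 0.7, 12.3]
gripper_width: 23.4
```

Call:
jog_arm(
  rows=[
    [[0,-0.6,0.01],[0,0,0],1],
    [[0,-0.6,0],[0,0,0],1],
    [[0,-0.6,0.01],[0,0,0],1],
    [[0,-0.5,0],[0,0,0],1],
    [[0,0,0.02],[0,0,0],1],
    [[0,0,0],[0,0,0],1],
  ],
)

```text
clock: 24.82
position: [552.2, -250.8, 133.9]
ee_rot: [0.188, 0.982, -0.001, 0.002]
contact_force: [-2.8, 0.6, 13.5]
gripper_width: 23.2
```

Call:
jog_arm(
  rows=[
    [[0,0,-0.5],[0,0,0],1],
    [[0,0,-2.5],[0,0,0],1],
    [[0,0,-3.5],[0,0,0],1],
    [[0,0,-2],[0,0,0],1],
    [[0,0,0],[0,0,0],1],
    [[0,0,0],[0,0,0],1],
  ],
)

```text
clock: 25.58
position: [549.7, -249.1, 213.1]
ee_rot: [0.188, 0.982, 0.001, -0.002]
contact_force: [-0.4, 0.0, -3.1]
gripper_width: 23.2
```

Run:
```python
from h import *
goto(np.array([550.4,176.5,190]),98.4)
for n in("side","wrist"): cv2.imwrite(f"pics/{n}10.png",eyes.get_image(n)[:,:,::-1])
a=cv2.imread("pics/side10.png")[165:265,270:370]; cv2.imwrite("pics/side10c.png",cv2.resize(a,None,fx=6,fy=6,interpolation=cv2.INTER_CUBIC))
```

```text
t 25.575 tcp [ 549.75 -249.06  213.13] ty 68.28 turn deg(tool) [  0.08  -0.27 -30.12] then shift cm [-6.281 42.09   2.313] F [-0.36  0.02 -3.1 ] w 23.2 j [-0.16  0.36 -0.07 -0.   -1.14 -1.79]
```

View pics/side10c.png

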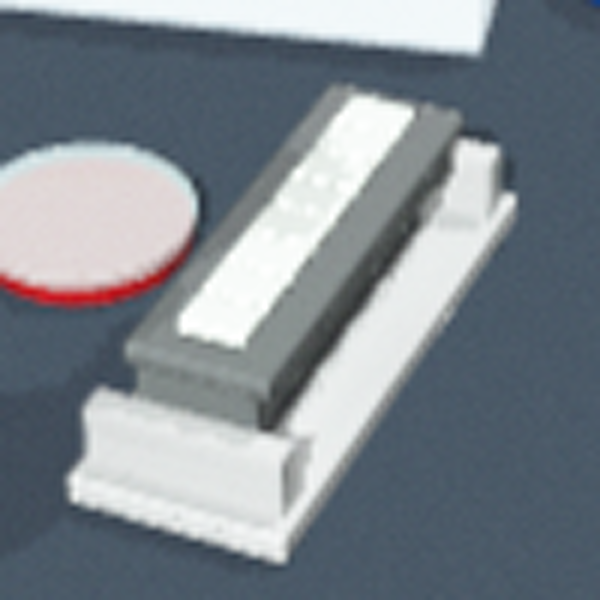

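View pics/wrist10.png

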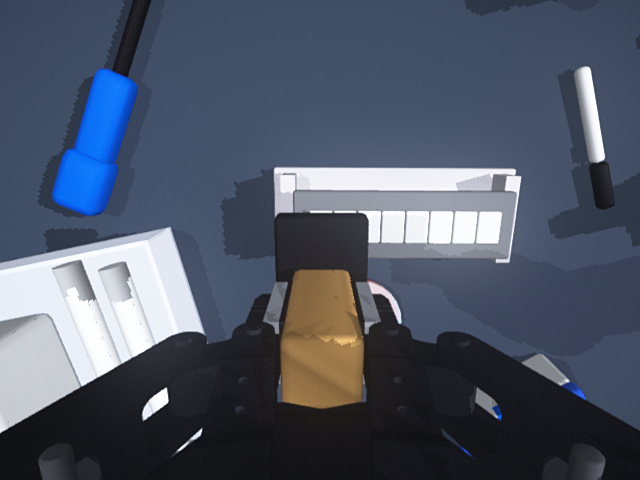

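Call:
jog_arm(
  rows=[
    [[0,0,0],[0,0,-10],1],
    [[0,0,0],[0,0,-10],1],
    [[0,0,0],[0,0,-10.1],1],
    [[-0.7,4.7,0.2],[0,0,0],1],
    [[-0.7,4.7,0.2],[0,0,0],1],
    [[-0.7,4.7,0.2],[0,0,0],1],
    [[-0.7,4.7,0.2],[0,0,0],1],
    [[-0.7,4.7,0.2],[0,0,0],1],
    [[-0.7,4.7,0.2],[0,0,0],1],
    [[-0.7,4.7,0.2],[0,0,0],1],
  ],
)

```text
clock: 26.92
position: [550.7, 84.4, 200.6]
ee_rot: [-0.073, 0.997, -0.0, -0.001]
contact_force: [1.2, -0.1, -3.1]
gripper_width: 23.5
```

Call:
jog_arm(
  rows=[
    [[-0.7,4.7,0.2],[0,0,0],1],
    [[-0.7,4.5,0.2],[0,0,0],1],
    [[0,0,1.5],[0,0,0],1],
    [[0,0,0],[0,0,0],1],
    [[0,0,0],[0,0,0],1],
    [[0,0,0],[0,0,0],1],
  ],
)

```text
clock: 27.68
position: [552.1, 175.2, 183.3]
ee_rot: [-0.073, 0.997, 0.0, 0.0]
contact_force: [-0.3, 0.1, -2.9]
gripper_width: 23.5
```

Run:
```python
from h import *
goto(np.array([550.4,176.5,170]),98.42)
for n in("side","wrist","scene"): cv2.imwrite(f"pics/{n}11.png",eyes.get_image(n)[:,:,::-1])
a=cv2.imread("pics/side11.png")[270:390,270:380]; cv2.imwrite("pics/side11c.png",cv2.resize(a,None,fx=5,fy=5,interpolation=cv2.INTER_CUBIC))
```

```text
t 27.675 tcp [552.14 175.23 183.33] ty 98.34 turn deg(tool) [ 0.01  0.05 -0.08] then shift cm [0.153 0.151 1.333] F [-0.33  0.09 -2.92] w 23.48 j [ 0.59  0.35 -0.18  0.   -1.05 -2.01]
```

View pics/side11c.png

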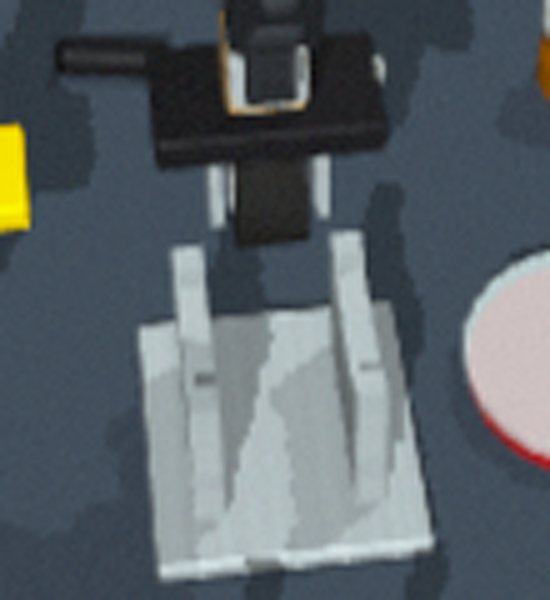

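View pics/wrist11.png

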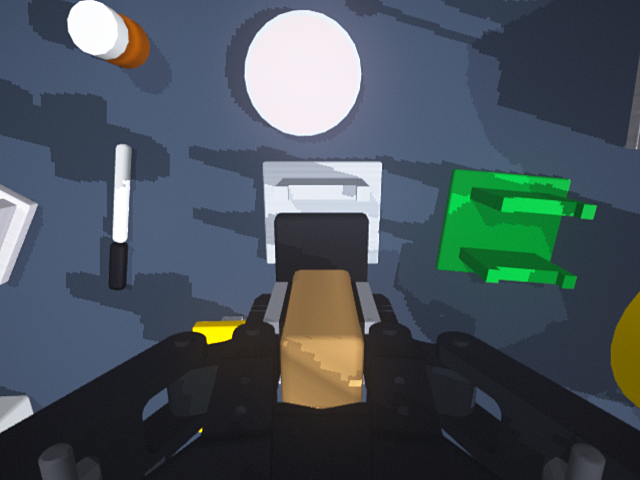

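Call:
jog_arm(
  rows=[
    [[0.15,0.15,2],[0,0,0],1],
    [[0,0,1.3],[0,0,0],1],
    [[0,0,0],[0,0,0],1],
    [[0,0,0],[0,0,0],1],
    [[0,0,0],[0,0,0],1],
  ],
)

```text
clock: 28.45
position: [550.6, 177.5, 150.6]
ee_rot: [-0.073, 0.997, 0.0, 0.001]
contact_force: [-0.3, 0.2, -3.8]
gripper_width: 23.5
```

Run:
```python
from h import *
goto(np.array([550.4,176.5,90]),98.42)
```

```text
t 28.45 tcp [550.6  177.55 150.61] ty 98.42 turn deg(tool) [0.02 0.09 0.  ] then shift cm [ 0.035 -0.101  6.061] F [-0.31  0.17 -3.77] w 23.51 j [ 0.59  0.38 -0.22  0.   -0.97 -2.02]
```

Call:
jog_arm(
  rows=[
    [[0.03,-0.08,0],[0,0,0],1],
    [[0,0,1.5],[0,0,0],1],
    [[0,0,1.5],[0,0,0],1],
    [[0,0,1.5],[0,0,0],1],
    [[0,0,0],[0,0,0],1],
    [[0,0,0],[0,0,0],1],
    [[0,0,0],[0,0,0],1],
  ],
)

```text
clock: 29.32
position: [550.4, 176.8, 105.4]
ee_rot: [-0.073, 0.997, 0.0, 0.001]
contact_force: [-0.1, 1.4, -3.8]
gripper_width: 23.3
```

Run:
```python
from h import *
goto(np.array([550.4,176.5,80]),98.42)
for n in("side","wrist"): cv2.imwrite(f"pics/{n}12.png",eyes.get_image(n)[:,:,::-1])
a=cv2.imread("pics/side12.png")[270:390,270:380]; cv2.imwrite("pics/side12c.png",cv2.resize(a,None,fx=5,fy=5,interpolation=cv2.INTER_CUBIC))
```

```text
t 29.325 tcp [550.4  176.77 105.45] ty 98.43 turn deg(tool) [0.03 0.08 0.01] then shift cm [ 0.004 -0.027  2.545] F [-0.07  1.36 -3.81] w 23.35 j [ 0.59  0.42 -0.28  0.   -0.87 -2.01]
```

View pics/side12c.png

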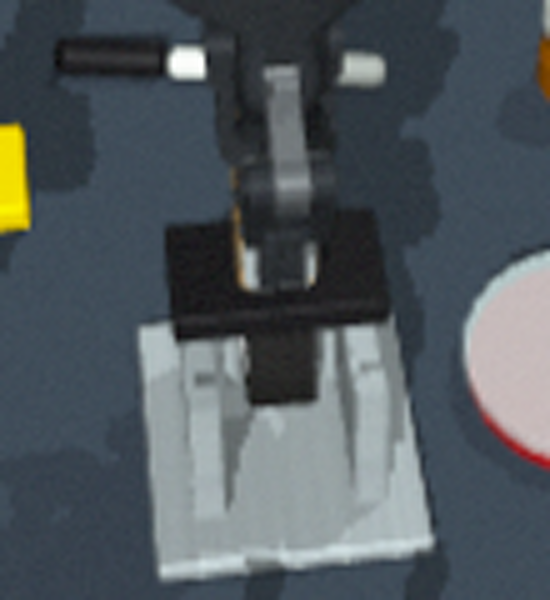

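View pics/wrist12.png

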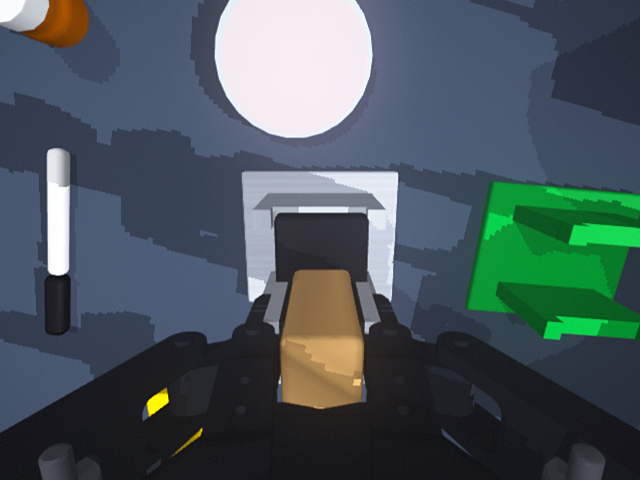

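The wheel is centred between the cheeks with no contact force. I'll lower the rest of the way.

Call:
jog_arm(
  rows=[
    [[0,-0.03,1],[0,0,0],1],
    [[0,0,1],[0,0,0],1],
    [[0,0,0.2],[0,0,0],1],
    [[0,0,0],[0,0,0],1],
    [[0,0,0],[0,0,0],1],
  ],
)

```text
clock: 30.05
position: [550.2, 176.3, 83.0]
ee_rot: [-0.073, 0.997, 0.0, 0.0]
contact_force: [-0.3, -1.1, -3.1]
gripper_width: 23.4
```

Call:
jog_arm(
  rows=[
    [[0,0,0.15],[0,0,0],1],
    [[0,0,0.1],[0,0,0],1],
    [[0,0,0],[0,0,0],1],
    [[0,0,0],[0,0,0],1],
  ],
)

```text
clock: 30.55
position: [550.0, 176.2, 80.4]
ee_rot: [-0.073, 0.997, 0.0, 0.0]
contact_force: [0.2, 0.1, -4.4]
gripper_width: 23.4
```

Run:
```python
from h import *
goto(np.array([550.4,176.5,80]),98.42)
```

```text
t 30.55 tcp [549.99 176.22  80.37] ty 98.42 turn deg(tool) [ 0.    0.01 -0.  ] then shift cm [-0.044  0.022  0.037] F [ 0.18  0.13 -4.39] w 23.36 j [ 0.59  0.46 -0.3   0.   -0.81 -2.01]
```

Call:
jog_arm(
  rows=[
    [[0,0,0.06],[0,0,0],1],
    [[0,0,0],[0,0,0],1],
    [[0,0,0],[0,0,0],1],
  ],
)

```text
clock: 30.92
position: [550.1, 176.3, 79.9]
ee_rot: [-0.073, 0.997, 0.0, 0.0]
contact_force: [0.3, 0.8, -2.5]
gripper_width: 23.4
```

Call:
jog_arm(
  rows=[
    [[0,0,0.05],[0,0,0],1],
    [[0,0,0],[0,0,0],1],
  ],
)

```text
clock: 31.18
position: [550.1, 176.2, 79.9]
ee_rot: [-0.073, 0.997, 0.0, 0.0]
contact_force: [-2.1, -0.2, 4.2]
gripper_width: 23.2
```

Contact with the stand came at z = 79.9, the same as at pick-up. I'll open the gripper.

Call:
jog_arm(
  rows=[
    [[0,0,0],[0,0,0],3],
    [[0,0,0],[0,0,0],4.5],
    [[0,0,0],[0,0,0],8.5],
    [[0,0,0],[0,0,0],8.5],
    [[0,0,0],[0,0,0],8.5],
    [[0,0,0],[0,0,0],8.5],
  ],
)

```text
clock: 31.92
position: [550.0, 176.2, 79.2]
ee_rot: [-0.073, 0.997, 0.0, 0.0]
contact_force: [-0.1, -0.3, -1.1]
gripper_width: 85.1
```

Run:
```python
from h import *
goto(np.array([550.4,176.5,200]),98.42)
cv2.imwrite("pics/wrist13.png",eyes.get_image("wrist")[:,:,::-1])
```

```text
t 31.925 tcp [549.98 176.19  79.19] ty 98.42 turn deg(tool) [ 0.  0. -0.] then shift cm [ -0.046   0.025 -12.081] F [-0.11 -0.29 -1.08] w 85.07 j [ 0.59  0.46 -0.3  -0.   -0.81 -2.01]
```

View pics/wrist13.png

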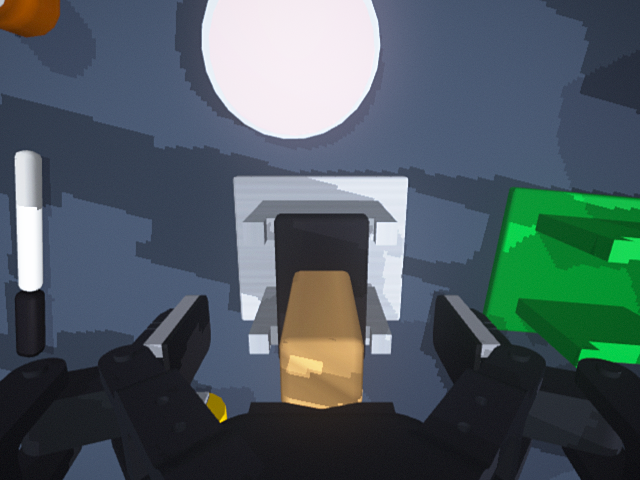

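The roller stands free in the stand and the fingers are clear. I'll rise, then move sideways so the cameras can see the rack and stand.

Call:
jog_arm(
  rows=[
    [[0,0,-2],[0,0,0],8.5],
    [[0,0,-4.5],[0,0,0],8.5],
    [[0,0,-5],[0,0,0],8.5],
    [[0,0,-5],[0,0,0],8.5],
    [[4,0,-2],[0,0,0],8.5],
    [[5,0,0],[0,0,0],8.5],
    [[4,0,0],[0,0,0],8.5],
    [[0,0,0],[0,0,0],8.5],
    [[0,0,0],[0,0,0],8.5],
  ],
)

```text
clock: 33.1
position: [421.8, 157.5, 264.7]
ee_rot: [-0.074, 0.997, 0.0, 0.001]
contact_force: [0.4, -0.2, 0.3]
gripper_width: 84.8
```

Run:
```python
from h import *
goto(np.array([550.4,176.5,200]),98.42)
for n in("side","scene"): cv2.imwrite(f"pics/{n}14.png",eyes.get_image(n)[:,:,::-1])
b=cv2.imread("pics/side14.png")
cv2.imwrite("pics/side14c.png",cv2.resize(b[165:265,270:370],None,fx=6,fy=6,interpolation=cv2.INTER_CUBIC))
```

```text
t 33.1 tcp [421.84 157.46 264.65] ty 98.44 turn deg(tool) [0.03 0.07 0.02] then shift cm [-1.2996e+01  1.0000e-03  6.4650e+00] F [ 0.42 -0.18  0.3 ] w 84.82 j [ 0.72  0.06 -0.34  0.   -1.17 -2.14]
```

View pics/side14.png

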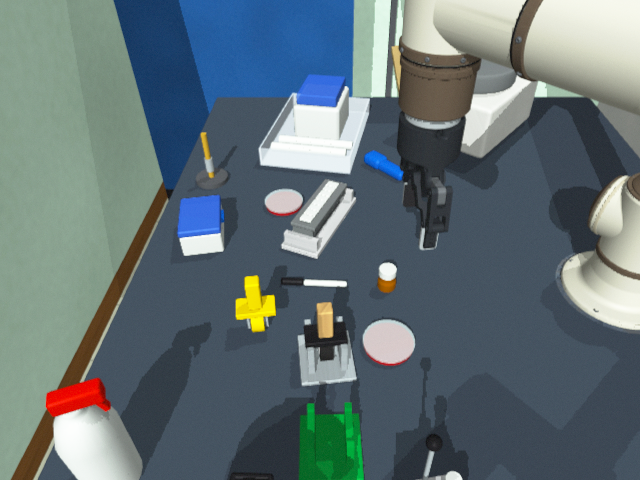

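View pics/side14c.png

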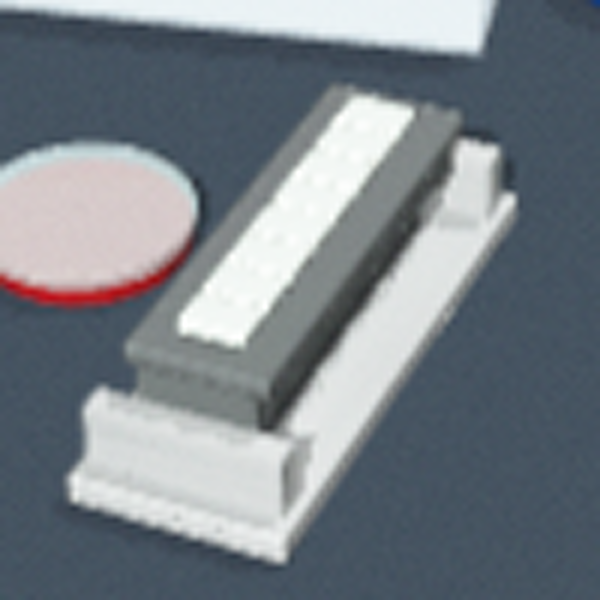

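View pics/scene14.png

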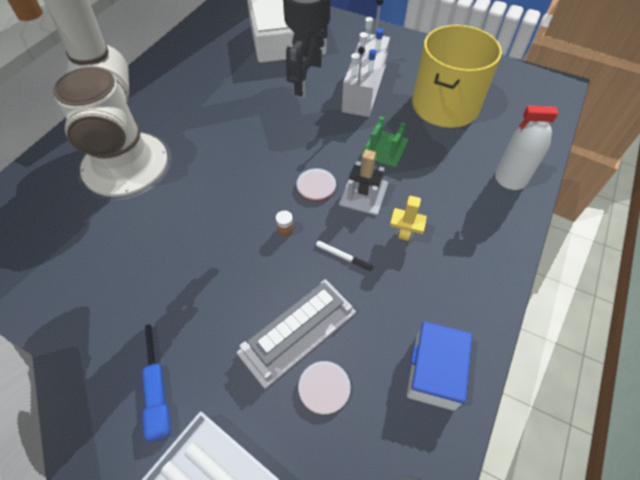

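Run:
```python
from h import *
a=np.float32(cv2.cvtColor(cv2.imread("pics/side0.png"),cv2.COLOR_BGR2GRAY)); b=np.float32(cv2.cvtColor(cv2.imread("pics/side14.png"),cv2.COLOR_BGR2GRAY))
D=cam("side"); al=np.radians(68.3); u=np.array([np.cos(al),np.sin(al),0]); v=np.array([-np.sin(al),np.cos(al),0])
A=[];B=[]
# intensity profile along v through each cap, at bed height plane; mean white-edge position
for i in range(8):
    r=[]
    for im in (a,b):
        s=np.linspace(-27,27,217)
        prof=0
        for du in (-5,0,5):
            P=np.array([575.5,-187,66])+(-66.5+19*i+du)*u+s[:,None]*v
            q=proj(D,P).astype(np.float32); prof=prof+cv2.remap(im,q[:,0].reshape(-1,1),q[:,1].reshape(-1,1),cv2.INTER_CUBIC).ravel()/3
        w=prof>185; r.append((round(s[w].min(),1),round(s[w].max(),1)) if w.any() else None)
    print(i,r)
for i in range(8):
    # NCC vertical shift of local patch
    p=proj(D,[np.array([575.5,-187,68])+(-66.5+19*i)*u])[0].round().astype(int)
    T=b[p[1]-9:p[1]+9,p[0]-13:p[0]+13]; best=min((np.abs(cv2.warpAffine(a,np.float32([[1,0,0],[0,1,d]]),(640,480))[p[1]-9:p[1]+9,p[0]-13:p[0]+13]-T).mean(),d) for d in np.arange(-1,4,.25)); print(i,p,best)
print(arm.read_state()["clock"])
```

```text
0 [(np.float64(-15.8), np.float64(11.0)), (np.float64(-13.2), np.float64(13.0))]
1 [(np.float64(-16.0), np.float64(10.5)), (np.float64(-13.5), np.float64(13.5))]
2 [(np.float64(-16.0), np.float64(10.8)), (np.float64(-13.5), np.float64(13.0))]
3 [(np.float64(-16.5), np.float64(10.0)), (np.float64(-13.8), np.float64(13.0))]
4 [(np.float64(-16.5), np.float64(9.8)), (np.float64(-13.8), np.float64(13.0))]
5 [(np.float64(-16.5), np.float64(10.2)), (np.float64(-14.0), np.float64(12.5))]
6 [(np.float64(-16.5), np.float64(9.8)), (np.float64(-14.2), np.float64(12.5))]
7 [(np.float64(-16.8), np.float64(9.5)), (np.float64(-14.5), np.float64(12.2))]
0 [332 183] (np.float32(12.442307), np.float64(0.75))
1 [329 187] (np.float32(10.668269), np.float64(1.25))
2 [326 192] (np.float32(8.735043), np.float64(1.5))
3 [322 196] (np.float32(8.807693), np.float64(1.5))
4 [318 201] (np.float32(9.528846), np.float64(1.75))
5 [315 206] (np.float32(9.875), np.float64(1.75))
6 [311 211] (np.float32(10.567307), np.float64(1.5))
7 [307 216] (np.float32(12.370727), np.float64(1.5))
33.2
```

All eight caps dropped by the same amount and now lie on one line. The roller is parked, the bystanders have not moved and the arm is clear, so I hand in.

```bash
python3 -c "
from bench import arm
print(arm.job_done())"
```

```text
the job is handed in; nothing more can be done
None
```

I rolled the strip of caps three times with the wooden roller, hung the roller back upright in its grey stand and let go. The job was handed in at 33 s of the 72 s allowed. All my checks agree that every cap is home.

- **Force:** the wheel pressed with about 13 to 17.5 N. That is the wrist reading less the roller's weight, taken at the end of each call; peaks between readings were not measured. The roller did not slip in the grip.
- **Caps:** cap7 sank about 4.9 mm before it bottomed, close to the full 5 mm. On the later passes the horizontal steps from proud cap edges had mostly gone: about 2 N at most, against up to about 5.7 N on the first. Before-and-after side pictures show all eight caps lowered by the same amount, in a straight line. One of my two picture comparisons gave less drop for cap0 and cap1 (0.75 and 1.25 px against 1.5 to 1.75 px). The cap-edge comparison was even for all eight, so I put the difference down to a coarse method.
- **Roller:** it met the stand at the same height as at pick-up, 79.9 mm. The final pictures show it upright between the cheeks.
- **Other things:** the dishes, jar, marker, lighter, yellow look-alike and green stand look unmoved in the final pictures. The gripper is open and well clear.

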